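# Rake out the open glue seam of a chair leg

### The job

Take the raker from its fork stand and run its point along the open seam of the chair leg, from the closed end round the bend to the open end. Keep the point gently pressed on the bottom of the seam all the way and draw it slowly, no faster than about 3 cm a second. Then hang the raker back upright in the fork with its brass collar resting on both prongs, let go, and leave the other things on the bench where they are.

Things in the scene. Friction and masses are not known exactly. Their poses are not given: they have to be found in the camera images.
- raker: Hand raker, upright in the fork, 163 mm tall, 110-210 g. Origin: lowest point of its ball point; z runs up the tool. From there up: 8 mm steel ball, 8 mm thick straight steel shank to 75 mm, brass collar disc 40 mm across from 75 to 83 mm, pale wooden handle 28 x 28 mm square from 83 to 163 mm, flat sides facing its x and y. Grip the handle from above, firmly (80 N), about 125 mm above the point.
- stand: Fixed wooden fork stand, left or right of the leg (a grey vice stands on the other side). Origin: underside centre of its 120 x 90 mm foot. Two level prongs, 14 mm square, 85 mm long along its x, tops 105 mm above the bench, 22 mm slot between them, open at the -x end; an upright post joins them at x = 38 to 56 mm. Nothing of it rises above the prongs.
- fork (a point): Middle of the slot of the fork, level with the prongs' tops (105 mm above the bench). The raker hangs with its shank here, its collar on the prongs and its point 75 mm below.
- cradle: Plywood plate, 100 x 215 x 18 mm, fixed; origin at its underside centre. On it, on rubber packing, lies the dark chair leg: 54 mm wide, 24 mm thick, 190 mm long, bent 26 degrees at the middle. Along the middle of its top runs the open seam, 14 mm wide, 12 mm deep: two straight halves, in this frame (x, y) from (9.5, -86) mm at the closed end by (-10, 0) at the bend to (10, 88) at the open end.
- seam_start (a point): Middle line of the seam at its closed end (4 mm before the end wall). Fixed to the cradle at a nominal height of 46 mm above the bench, which is not the true one: the packing is uneven, different every time, and the seam's bottom lies 5 mm below to 15 mm above it, sloping evenly along the leg by up to 0.05 rad either way. Feel for it.
- seam_bend (a point): Middle line of the seam at the bend, same nominal height. The leg gives under pressure, about 1 mm for every 3 N, by 10 mm at most, and springs back.
- seam_finish (a point): Middle line of the seam at its open end, same nominal height. The leg ends 3 mm beyond it and the seam has no wall there.
- vice: Grey bench vice, 120 x 80 x 80 mm, fixed, bystander; origin at its underside.
- glue_bottle: White glue bottle with a nozzle, 64 mm across, 185 mm tall, bystander.
- tin: Metal tin, 84 mm across, 110 mm tall, bystander.
- wax_jar: Amber glass jar, 60 mm across, 75 mm tall, bystander.
- tub: White plastic tub, 100 mm across, 60 mm tall, bystander.
- sanding_block: Cork sanding block, 60 x 105 x 30 mm, bystander.
- turned_foot: Dark turned wooden furniture foot, 66 mm across, 75 mm tall, bystander.
- screwdriver: Screwdriver lying on the bench, bystander.
Not all that is in view belongs to the job. Of the things like the raker, leave any that is turquoise; of the rest the larger one is meant.

How it is judged:
On the way, in this order (a step that is already met when the one before it is completed fails the run):
1. the raker's point runs in the seam with light pressure (over 1 N), stretch 1 of 10, counted from the closed end to the open end (y of raker in the frame of cradle between -0.085 and -0.071 m and x of raker in the frame of cradle between 0.0017 and 0.0137 m and contact force between raker and cradle above 1 N and angle between raker's own z axis and vertical below 0.5 rad), for 0.1 s.
2. the raker's point runs in the seam with light pressure (over 1 N), stretch 2 of 10, counted from the closed end to the open end (y of raker in the frame of cradle between -0.0677 and -0.0537 m and x of raker in the frame of cradle between -0.0022 and 0.0098 m and contact force between raker and cradle above 1 N and angle between raker's own z axis and vertical below 0.5 rad), for 0.1 s.
3. the raker's point runs in the seam with light pressure (over 1 N), stretch 3 of 10, counted from the closed end to the open end (y of raker in the frame of cradle between -0.0503 and -0.0363 m and x of raker in the frame of cradle between -0.0062 and 0.0058 m and contact force between raker and cradle above 1 N and angle between raker's own z axis and vertical below 0.5 rad), for 0.1 s.
4. the raker's point runs in the seam with light pressure (over 1 N), stretch 4 of 10, counted from the closed end to the open end (y of raker in the frame of cradle between -0.033 and -0.019 m and x of raker in the frame of cradle between -0.0101 and 0.0019 m and contact force between raker and cradle above 1 N and angle between raker's own z axis and vertical below 0.5 rad), for 0.1 s.
5. the raker's point runs in the seam with light pressure (over 1 N), stretch 5 of 10, counted from the closed end to the open end (y of raker in the frame of cradle between -0.0157 and -0.0017 m and x of raker in the frame of cradle between -0.014 and -0.002 m and contact force between raker and cradle above 1 N and angle between raker's own z axis and vertical below 0.5 rad), for 0.1 s.
6. the raker's point runs in the seam with light pressure (over 1 N), stretch 6 of 10, counted from the closed end to the open end (y of raker in the frame of cradle between 0.0017 and 0.0157 m and x of raker in the frame of cradle between -0.014 and -0.002 m and contact force between raker and cradle above 1 N and angle between raker's own z axis and vertical below 0.5 rad), for 0.1 s.
7. the raker's point runs in the seam with light pressure (over 1 N), stretch 7 of 10, counted from the closed end to the open end (y of raker in the frame of cradle between 0.019 and 0.033 m and x of raker in the frame of cradle between -0.0101 and 0.0019 m and contact force between raker and cradle above 1 N and angle between raker's own z axis and vertical below 0.5 rad), for 0.1 s.
8. the raker's point runs in the seam with light pressure (over 1 N), stretch 8 of 10, counted from the closed end to the open end (y of raker in the frame of cradle between 0.0363 and 0.0503 m and x of raker in the frame of cradle between -0.0062 and 0.0058 m and contact force between raker and cradle above 1 N and angle between raker's own z axis and vertical below 0.5 rad), for 0.1 s.
9. the raker's point runs in the seam with light pressure (over 1 N), stretch 9 of 10, counted from the closed end to the open end (y of raker in the frame of cradle between 0.0537 and 0.0677 m and x of raker in the frame of cradle between -0.0022 and 0.0098 m and contact force between raker and cradle above 1 N and angle between raker's own z axis and vertical below 0.5 rad), for 0.1 s.
10. the raker's point runs in the seam with light pressure (over 1 N), stretch 10 of 10, counted from the closed end to the open end (y of raker in the frame of cradle between 0.071 and 0.085 m and x of raker in the frame of cradle between 0.0017 and 0.0137 m and contact force between raker and cradle above 1 N and angle between raker's own z axis and vertical below 0.5 rad), for 0.1 s.
At the end, for the whole second after the job is handed in: The raker hangs upright (within 0.12 rad) and at rest in the fork: its collar on the prongs, its shank within 16 mm of the slot's middle point (9 mm across the slot), its point 70 to 80 mm below the prongs' tops (horizontal distance between raker and fork below 0.016 m and z of raker in the frame of fork between -0.08 and -0.07 m and y of raker in the frame of fork between -0.009 and 0.009 m and angle between raker's own z axis and vertical below 0.12 rad and linear speed of raker below 0.02 m/s and contact force between raker and stand above 0.3 N); the robot touches nothing.
It fails at once if the raker presses on the leg with more than 20 N (contact force between raker and cradle above 20 N).
It fails at once if the raker moves faster than 10 cm/s while it presses on the leg (over 1 N) (contact force between raker and cradle above 1 N and linear speed of raker above 0.1 m/s).
It fails at once if the robot itself presses on the leg or its cradle (over 5 N) (contact force between the arm and cradle above 5 N).
It fails at once if a bystander is moved by more than 25 mm (distance of any of glue_bottle, tin, wax_jar, tub, sanding_block, turned_foot, screwdriver from where it was at the start of the episode above 0.025 m).
It also fails if it takes over 72 s, if anything falls off the work surface, if the arm or the gripper's body presses on something with over 40 N, if the wrist force passes 120 N, or if a joint passes its speed limit or range.

### The arm

A 7-joint arm with a two-finger parallel gripper is mounted at the origin on the work surface. World frame = base frame: x ahead of the robot, y to its left, z up, the work surface at z = 0. Lengths are in m, angles in rad, forces in N, time in s.
With the tool pointing down it reaches from about 0.4 to 0.85 m from the base axis. Payload 4.4 kg.
Tool frame: the origin (TCP) lies midway between the tips of the shut fingers; the grasp point (between the pads) lies 19 mm behind it; z points along the fingers, y is the line along which they close (so a half turn about z gives the same grasp; the last joint's range is limited). The gripper opens to 94 mm and grips with 3 to 60 N. Pads are 16 mm wide; open, the fingers measure 119 mm over their backs; the gripper's body (75 mm by 177 mm) begins 78 mm behind the grasp point.
Start: joints at [1.211, 0.628, 0.038, 1.517, -0.027, 0.996, -0.02], TCP at [0.188, -0.622, 0.205] pointing down, gripper open.
Joint ranges: [-3.06, 3.06], [-0.37, 2.12], [-1.25, 1.32], [0.18, 2.47], [-1.1, 4.24], [0.23, 1.98], [-2.94, 2.94]. Speed limits (rad/s): [2.57, 2.57, 3.14, 3.14, 3.14, 3.14, 3.14].

### API

Orientations are given as a 3x3 rotation matrix whose columns are the frame's x, y, z axes.
In Python, from cell import bot gives the robot as it stands.
- The arm moves only by the tool servo_tool, never from a script. Its argument "moves" is a list of rows, each an object with "xyz": the shift along the tool's x, y, z in m, a list of three; "roll": the turn about the tool's z in degrees; "gripper": the closure, from 0 (fully open) to 1 (shut). In form: [{"xyz": [x, y, z], "roll": roll, "gripper": gripper}, ...]. A call has exactly 10 rows; each row shifts and turns the commanded pose from where the row before left it, along the tool's axes as they then stand; what a row does not reach is not made up. A row lasts 1/10 s, in which the tool goes at most 50 mm and 8.59 degrees, less where a joint would pass 70% of its speed; a pose out of reach is approached as far as the arm can. A call is refused whole if a number of a shift passes 0.05 or a number of a turn 8.59, either way. A call with a gripper value outside its range is refused whole. The fingers move at their own pace and stop on an object; "newtons" is the grip in N (left out, the last holds). Time passes only in rows, so rows that do not move let the fingers close, or fill a call up. It gives the time, the measured TCP pose, the force, the opening and the grip force at its end, in the units of the state.
- bot.get_state(): the state, without advancing time (a new reading comes with each control period).
- bot.capture(name): name is "side" or "top"; returns a dict with "pixels" (384x512x3 uint8, red, green, blue), "fov_y" (degrees; the focal length in pixels is half the picture's height over the tangent of half this angle, whatever the lens; pixels are square), "cx", "cy" (the principal point, pixels), "R" (3x3) and "t" (3): a world point X has camera coordinates R X + t. Camera axes: x right, y down, z forward; pixel columns grow to the right and rows downward; lengths in m; the calibration is good to about 2 mm. A picture is of the moment at which its call begins. There is no depth.
- bot.close_job(): hands the job in; it is judged then, once.
The state is a dict: "t": time; "qpos": joint angles; "qd": joint speeds; "tau": joint torques, N m; "tool_pos": TCP position; "ee_rot": TCP orientation; "ft_force": force on the tool from outside, world axes, zero at the start; "ft_torque": the same for the moment, N m; "grip_width": opening from 0.0 (shut) to 1.0 (fully open); "finger_force": force on a finger pad.
Only numpy, scipy, OpenCV 4.12 (cv2) and the standard library are available. Lean on these libraries where they do the work, as an engineer would, in place of code of your own. Each camera call takes 0.05 s, during which the arm holds its last target. There are 200 camera calls.

## Working session

There is one attempt and no reset: what is moved stays moved. The work goes in short steps, Python scripts to look and compute and a tool call to move; the robot and the scene stay as the last step left them, time stands still between calls to the robot, and variables do not carry over. Pictures are saved under pics/ and viewed, at most 10 in all, crops included, and the job is handed in when it is done.

Besides the shell and the picture viewer there is one more tool, called after "Request:" as name(argument=value, ...) on one line, values as JSON. servo_tool: Moves the arm, as the interface text tells. Its arguments: {"type":"object","properties":{"moves":{"type":"array","items":{"type":"object","properties":{"xyz":{"type":"array","items":{"type":"number"}},"roll":{"type":"number"},"gripper":{"type":"number"}}}},"newtons":{"type":"number"}},"required":["moves"]}

```bash
mkdir -p pics; ls; python3 - <<'E'
from cell import bot
import cv2,pickle
for n in("top","side"):
    c=bot.capture(n); pickle.dump(c,open(n+'.pkl','wb'))
    cv2.imwrite(f'pics/{n}0.png',cv2.resize(c['pixels'][:,:,::-1],(800,600),interpolation=cv2.INTER_CUBIC))
    print(n,c['fov_y'],c['cx'],c['cy'],c['R'],c['t'])
s=bot.get_state();print(s['t'],s['tool_pos'],s['ee_rot'],s['ft_force'],s['grip_width'])
E
```

```text
pics
top 49.287932267347955 250.36361253574512 189.99454832461697 [[-2.70705123e-02 -9.99633255e-01 -7.36867576e-04]
 [-9.79042138e-01  2.66617275e-02 -2.01905037e-01]
 [ 2.01850635e-01 -4.74424837e-03 -9.79404826e-01]] [0.05844735 0.56602431 1.05532737]
side 45.146189639434816 257.4676212498092 181.89629787391212 [[-0.86657143 -0.49856994  0.0219539 ]
 [-0.27971163  0.44879798 -0.84872951]
 [ 0.41329815 -0.74162551 -0.52837131]] [0.50220166 0.20733769 1.28752065]
0.1 [ 0.18811861 -0.62157973  0.20469637] [[ 9.57140386e-01  2.89624006e-01 -4.65248850e-04]
 [ 2.89624379e-01 -9.57139108e-01  1.56427294e-03]
 [ 7.74312568e-06 -1.63197622e-03 -9.99998668e-01]] [-0.32277416 -0.29545397 -0.15233083] 1.0018173404255428
```

View pics/top0.png

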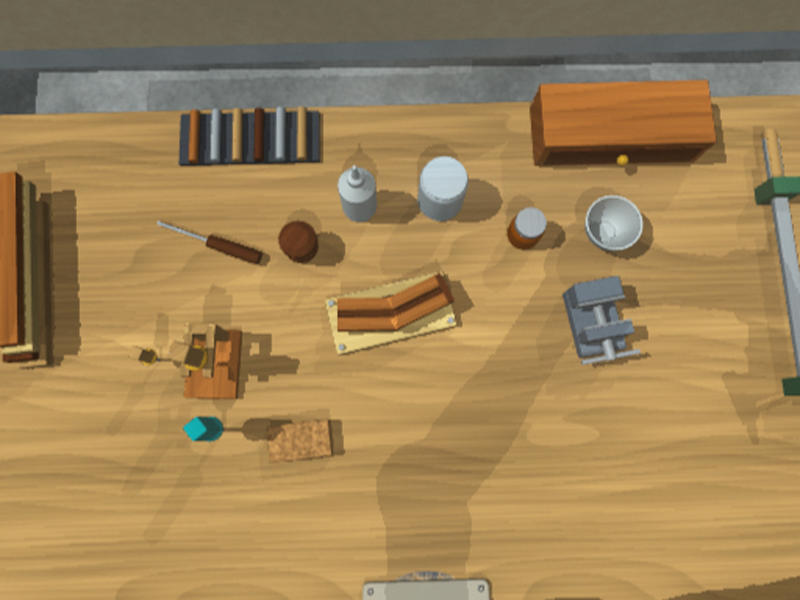

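View pics/side0.png

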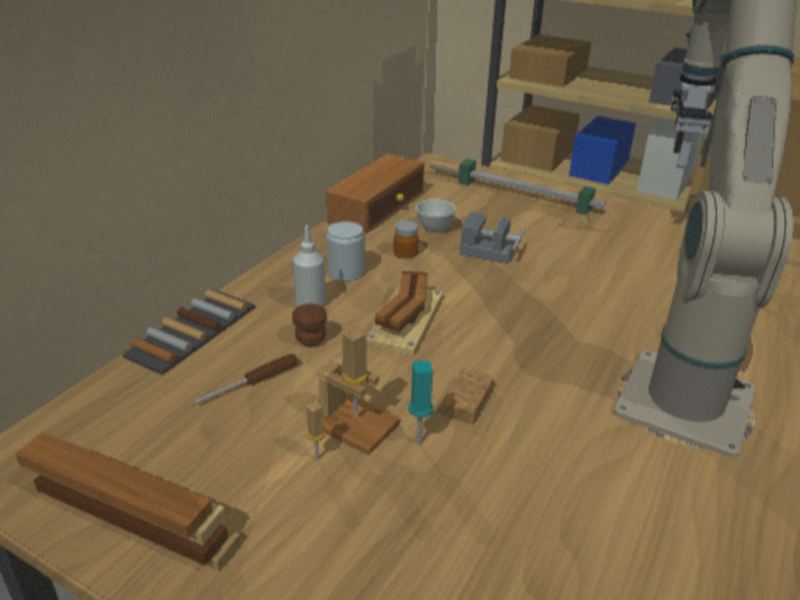

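```bash
cat >h.py <<'E'
import numpy as np,pickle,cv2
def cam(n): return pickle.load(open(n+'.pkl','rb'))
def f(c): return 192/np.tan(np.radians(c['fov_y'])/2)
def ray(c,u,v,z):
    R,t=np.array(c['R']),np.array(c['t']); C=-R.T@t
    d=R.T@np.array([(u-c['cx'])/f(c),(v-c['cy'])/f(c),1]); return C+d*(z-C[2])/d[2]
def proj(c,X):
    p=np.array(c['R'])@np.array(X)+c['t']; return f(c)*p[:2]/p[2]+[c['cx'],c['cy']]
def crop(c,u0,v0,w,h,s):
    return cv2.resize(c['pixels'][v0:v0+h,u0:u0+w,::-1],None,fx=s,fy=s,interpolation=cv2.INTER_CUBIC)
E
python3 - <<'E'
from h import *
a,b=cam('top'),cam('side')
cv2.imwrite('pics/c1.png',np.hstack([crop(a,108,198,50,75,8),crop(a,205,168,50,75,8)]))
cv2.imwrite('pics/c2.png',crop(a,200,165,100,70,8))
cv2.imwrite('pics/c3.png',crop(b,180,165,110,130,4.6))
E
```

```text
(no output)
```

View pics/c1.png

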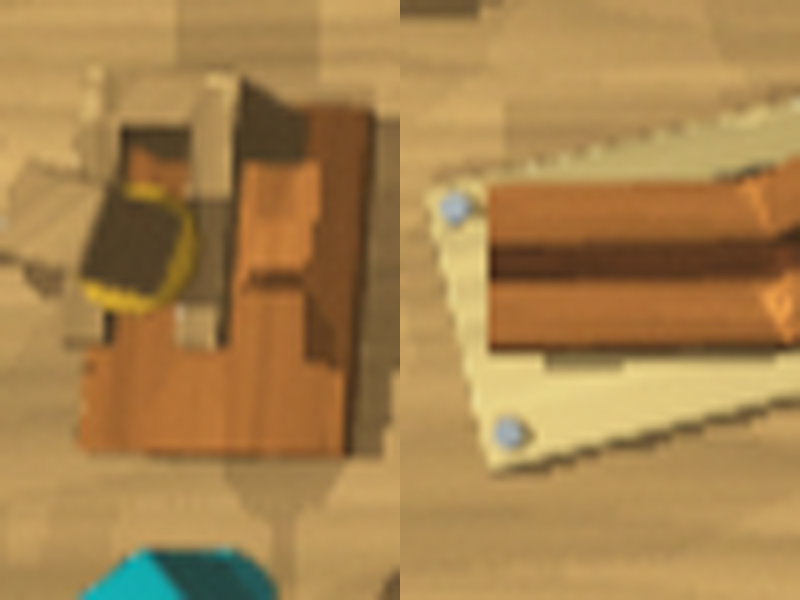

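View pics/c2.png

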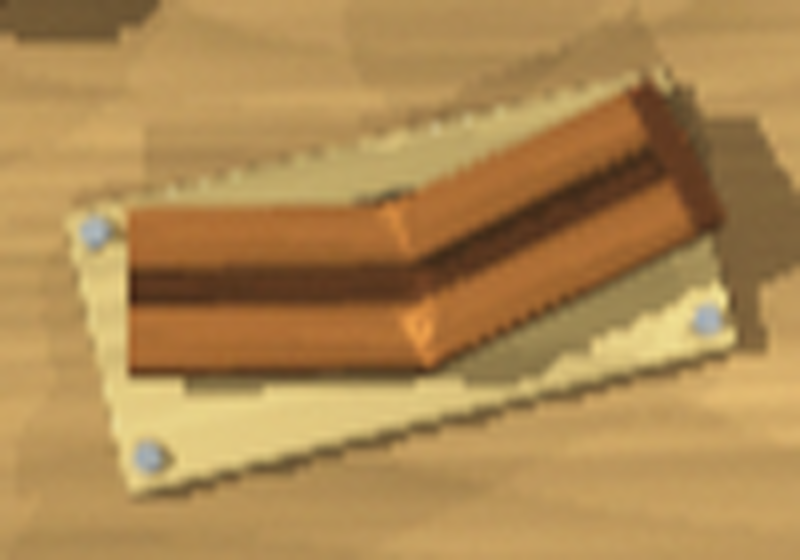

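View pics/c3.png

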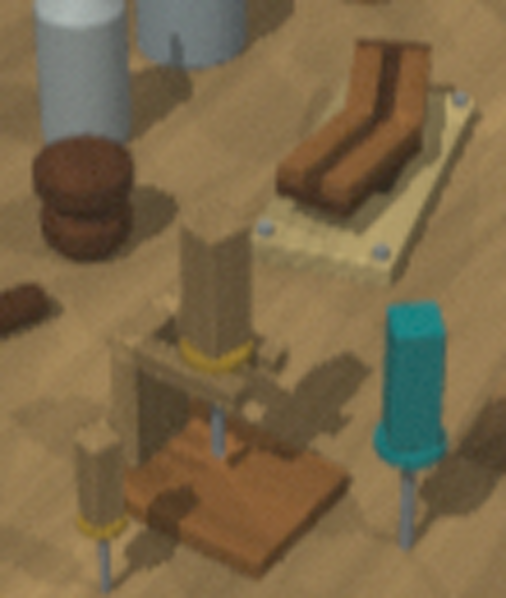

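```bash
python3 - <<'E'
from h import *
from scipy.optimize import least_squares
np.set_printoptions(precision=4,suppress=True)
a,b=cam('top'),cam('side')
P=lambda x,y,o,s:((x+.5)/s-.5+o[0],(y+.5)/s-.5+o[1])
print('cam',-a['R'].T@a['t'])
L=lambda x,y,z:ray(a,*P(x,y,(200,165),8),z)
pts=[((68,210),(.05,.1075)),((132,492),(-.05,.1075)),((737,345),(-.05,-.1075))]
W=np.array([L(*p,.018)[:2] for p,_ in pts]);M=np.array([m for _,m in pts])
def T(q,m):
    c,s=np.cos(q[2]),np.sin(q[2]);return np.array(m)@np.array([[c,s],[-s,c]])+q[:2]
r=least_squares(lambda q:(T(q,M)-W).ravel(),[.5,0,.2]);q=r.x
print('cradle',q,'deg',np.degrees(q[2]),'res mm',r.fun*1e3)
print('screws',L(96,232,.018),L(149,458,.018),L(708,319,.018))
seam=T(q,[[.0095,-.086],[-.01,0],[.01,.088]]);print('seam',seam)
for z in(.053,.073): print('seam seen bend/start/finish z',z,L(420,275,z)[:2],L(655,155,z)[:2],L(132,284,z)[:2])
S=lambda x,y,z:ray(a,*P(x,y,(108,198),8),z)[:2]
for n,p in dict(Rfi=(178,347),Rfo=(218,347),Rbo=(240,74),Lfo=(65,345),Lbo=(88,68),Lfi=(107,345),Rbi=(191,125),Lbi=(120,125)).items(): print(n,S(*p,.105))
print('collar',S(130,248,.113),'side',ray(b,*P(217,350,(180,165),4.6),.113))
print('top corners',[S(*p,.193) for p in((25,160),(110,185),(82,272),(5,235))])
print('shank bottom side',ray(b,*P(219,458,(180,165),4.6),.033))
k=1.5625
print('small pt',ray(b,*P(105,590,(180,165),4.6),0),'turq',ray(b,*P(406,548,(180,165),4.6),0))
E
```

```text
cam [0.3427 0.0483 1.1479]
cradle [0.5498 0.0448 0.2092] deg 11.986345782342198 res mm [-0.1202  0.9014  0.1166  1.1465  0.0036 -2.0479]
screws [0.5685 0.1499 0.018 ] [0.4898 0.1326 0.018 ] [ 0.5324 -0.0592  0.018 ]
seam [[ 0.5769 -0.0373]
 [ 0.54    0.0427]
 [ 0.5413  0.133 ]]
seam seen bend/start/finish z 0.053 [0.544  0.0392] [ 0.5827 -0.0406] [0.5435 0.1349]
seam seen bend/start/finish z 0.073 [0.5403 0.0393] [ 0.5783 -0.039 ] [0.5399 0.1333]
Rfi [0.4367 0.346 ]
Rfo [0.4364 0.3335]
Rbo [0.5221 0.3291]
Lfo [0.4383 0.381 ]
Lbo [0.5253 0.3771]
Lfi [0.4379 0.368 ]
Rbi [0.5062 0.344 ]
Lbi [0.5069 0.3664]
collar [0.467  0.3595] side [0.4607 0.3645 0.113 ]
top corners [array([0.4836, 0.3665]), array([0.4757, 0.3418]), array([0.4509, 0.3489]), array([0.4621, 0.3713])]
shank bottom side [0.4623 0.362  0.033 ]
small pt [0.4779 0.4516 0.    ] turq [0.3536 0.3392 0.    ]
```

Request:
servo_tool(moves=[{"xyz":[0.039,-0.022,-0.01],"roll":0,"gripper":0},{"xyz":[0.039,-0.022,-0.01],"roll":0,"gripper":0},{"xyz":[0.039,-0.022,-0.01],"roll":0,"gripper":0},{"xyz":[0.039,-0.022,-0.01],"roll":0,"gripper":0},{"xyz":[0.039,-0.022,-0.01],"roll":0,"gripper":0},{"xyz":[0.039,-0.022,-0.01],"roll":0,"gripper":0},{"xyz":[0.039,-0.022,-0.01],"roll":0,"gripper":0},{"xyz":[0.039,-0.022,-0.01],"roll":0,"gripper":0},{"xyz":[0.039,-0.022,-0.01],"roll":0,"gripper":0},{"xyz":[0.039,-0.022,-0.01],"roll":0,"gripper":0}])

```text
t: 1.1
tool_pos: [0.4986, -0.297, 0.3056]
ee_rot: [[0.957, 0.29, -0.001], [0.29, -0.957, 0.0], [-0.0, -0.0, -1.0]]
ft_force: [0.6, -1.8, -0.1]
grip_width: 1.001
finger_force: 0.0
```

Request:
servo_tool(moves=[{"xyz":[0.0165,-0.037,0],"roll":0,"gripper":0},{"xyz":[0.0165,-0.037,0],"roll":0,"gripper":0},{"xyz":[0.0165,-0.037,0],"roll":0,"gripper":0},{"xyz":[0.0165,-0.037,0],"roll":0,"gripper":0},{"xyz":[0.0165,-0.037,0],"roll":0,"gripper":0},{"xyz":[0.0165,-0.037,0],"roll":0,"gripper":0},{"xyz":[0.0165,-0.037,0],"roll":0,"gripper":0},{"xyz":[0.0165,-0.037,0],"roll":0,"gripper":0},{"xyz":[0.0165,-0.037,0],"roll":0,"gripper":0},{"xyz":[0.0165,-0.037,0],"roll":0,"gripper":0}])

```text
t: 2.1
tool_pos: [0.5483, 0.1048, 0.3052]
ee_rot: [[0.957, 0.29, -0.001], [0.29, -0.957, -0.0], [-0.001, 0.0, -1.0]]
ft_force: [-0.3, -0.2, -0.2]
grip_width: 0.999
finger_force: 0.0
```

Request:
servo_tool(moves=[{"xyz":[-0.0006,-0.031,0],"roll":0,"gripper":0},{"xyz":[-0.0006,-0.031,0],"roll":0,"gripper":0},{"xyz":[-0.0006,-0.031,0],"roll":0,"gripper":0},{"xyz":[-0.0006,-0.031,0],"roll":0,"gripper":0},{"xyz":[-0.0006,-0.031,0],"roll":0,"gripper":0},{"xyz":[-0.0006,-0.031,0],"roll":0,"gripper":0},{"xyz":[-0.0006,-0.031,0],"roll":0,"gripper":0},{"xyz":[-0.0006,-0.031,0],"roll":0,"gripper":0},{"xyz":[-0.0006,-0.031,0],"roll":0,"gripper":0},{"xyz":[0,0,0],"roll":0,"gripper":0}])

```text
t: 3.1
tool_pos: [0.4594, 0.3739, 0.3049]
ee_rot: [[0.955, 0.297, -0.002], [0.297, -0.955, 0.003], [-0.002, -0.003, -1.0]]
ft_force: [-0.2, -0.4, -0.4]
grip_width: 1.006
finger_force: 0.0
```

Request:
servo_tool(moves=[{"xyz":[0,0,0],"roll":-8,"gripper":0},{"xyz":[0,0,0],"roll":-8,"gripper":0},{"xyz":[0,0,0],"roll":-8,"gripper":0},{"xyz":[0,0,0],"roll":-8,"gripper":0},{"xyz":[0,0,0],"roll":-8,"gripper":0},{"xyz":[0,0,0],"roll":-8,"gripper":0},{"xyz":[0,0,0],"roll":-8,"gripper":0},{"xyz":[0,0,0],"roll":-1,"gripper":0},{"xyz":[0,0,0],"roll":0,"gripper":0},{"xyz":[0,0,0],"roll":0,"gripper":0}])

```text
t: 4.1
tool_pos: [0.4629, 0.3683, 0.3053]
ee_rot: [[0.281, 0.96, -0.0], [0.96, -0.281, -0.0], [-0.0, 0.0, -1.0]]
ft_force: [0.5, -0.3, 0.5]
grip_width: 1.003
finger_force: 0.0
```

Request:
servo_tool(moves=[{"xyz":[-0.0034,0.0025,0.02],"roll":0,"gripper":0},{"xyz":[-0.0034,0.0025,0.02],"roll":0,"gripper":0},{"xyz":[0,0,0.02],"roll":0,"gripper":0},{"xyz":[0,0,0.02],"roll":0,"gripper":0},{"xyz":[0,0,0.02],"roll":0,"gripper":0},{"xyz":[0,0,0],"roll":0,"gripper":0},{"xyz":[0,0,0],"roll":0,"gripper":0},{"xyz":[0,0,0],"roll":0,"gripper":0},{"xyz":[0,0,0],"roll":0,"gripper":0},{"xyz":[0,0,0],"roll":0,"gripper":0}])

```text
t: 5.1
tool_pos: [0.466, 0.3611, 0.2064]
ee_rot: [[0.279, 0.96, 0.001], [0.96, -0.279, 0.001], [0.001, 0.001, -1.0]]
ft_force: [0.5, -0.5, -0.1]
grip_width: 0.999
finger_force: 0.0
```

```bash
python3 - <<'E'
from cell import bot
from h import *
a,b=bot.capture('top'),bot.capture('side')
A=crop(a,80,165,100,120,4.5);B=crop(b,180,165,75,120,4.5)
cv2.imwrite('pics/c4.png',np.hstack([A,B]))
E
```

```text
(no output)
```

View pics/c4.png

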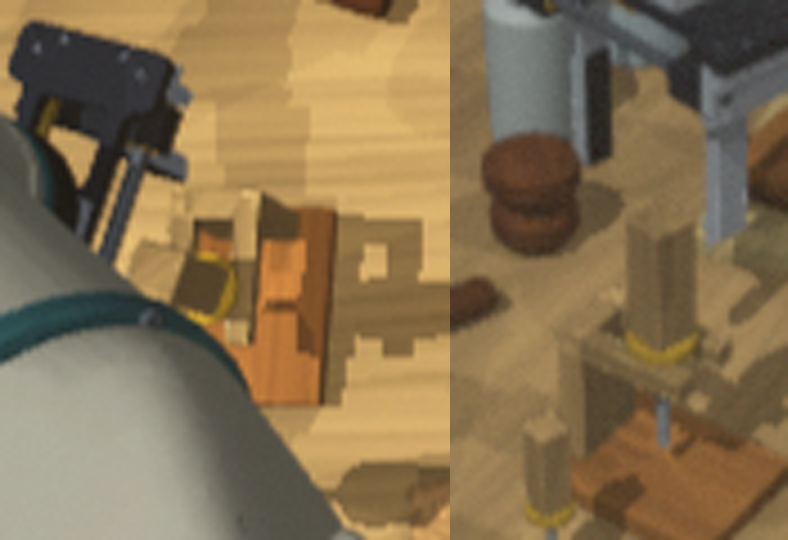

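The fingers (tips at about (598,160) and (720,245) in the side crop) straddle the handle top at about (664,218). I'll go down and grip.

Request:
servo_tool(moves=[{"xyz":[0,0,0.01],"roll":0,"gripper":0},{"xyz":[0,0,0.01],"roll":0,"gripper":0},{"xyz":[0,0,0.01],"roll":0,"gripper":0},{"xyz":[0,0,0.01],"roll":0,"gripper":0},{"xyz":[0,0,0.01],"roll":0,"gripper":0},{"xyz":[0,0,0.01],"roll":0,"gripper":0},{"xyz":[0,0,0.01],"roll":0,"gripper":0},{"xyz":[0,0,0],"roll":0,"gripper":0},{"xyz":[0,0,0],"roll":0,"gripper":0},{"xyz":[0,0,0],"roll":0,"gripper":0.2}])

```text
t: 6.2
tool_pos: [0.4659, 0.3612, 0.1359]
ee_rot: [[0.278, 0.96, 0.001], [0.96, -0.278, 0.001], [0.001, 0.001, -1.0]]
ft_force: [-0.5, -0.4, -1.3]
grip_width: 0.951
finger_force: 0.0
```

Request:
servo_tool(moves=[{"xyz":[0,0,0],"roll":0,"gripper":0.55},{"xyz":[0,0,0],"roll":0,"gripper":0.6},{"xyz":[0,0,0],"roll":0,"gripper":0.65},{"xyz":[0,0,0],"roll":0,"gripper":0.7},{"xyz":[0,0,0],"roll":0,"gripper":0.75},{"xyz":[0,0,0],"roll":0,"gripper":0.8},{"xyz":[0,0,0],"roll":0,"gripper":1},{"xyz":[0,0,0],"roll":0,"gripper":1},{"xyz":[0,0,0],"roll":0,"gripper":1},{"xyz":[0,0,0],"roll":0,"gripper":1}], newtons=60)

```text
t: 7.2
tool_pos: [0.4659, 0.3609, 0.1356]
ee_rot: [[0.278, 0.96, 0.0], [0.96, -0.278, 0.0], [0.0, 0.0, -1.0]]
ft_force: [0.7, 0.1, -0.5]
grip_width: 0.293
finger_force: 60.0
```

Request:
servo_tool(moves=[{"xyz":[0,0,-0.005],"roll":0,"gripper":1},{"xyz":[0,0,-0.01],"roll":0,"gripper":1},{"xyz":[0,0,-0.02],"roll":0,"gripper":1},{"xyz":[0,0,-0.025],"roll":0,"gripper":1},{"xyz":[0,0,-0.025],"roll":0,"gripper":1},{"xyz":[0,0,-0.025],"roll":0,"gripper":1},{"xyz":[0,0,-0.01],"roll":0,"gripper":1},{"xyz":[0,0,0],"roll":0,"gripper":1},{"xyz":[0,0,0],"roll":0,"gripper":1},{"xyz":[0,0,0],"roll":0,"gripper":1}])

```text
t: 8.2
tool_pos: [0.4649, 0.3601, 0.2541]
ee_rot: [[0.278, 0.96, -0.002], [0.96, -0.278, -0.002], [-0.002, -0.001, -1.0]]
ft_force: [0.3, -0.1, -1.1]
grip_width: 0.293
finger_force: 60.0
```

Request:
servo_tool(moves=[{"xyz":[-0.01,0.006,0],"roll":0,"gripper":1},{"xyz":[-0.02,0.012,0],"roll":0,"gripper":1},{"xyz":[-0.025,0.015,0],"roll":0,"gripper":1},{"xyz":[-0.025,0.016,0],"roll":0,"gripper":1},{"xyz":[-0.025,0.016,0],"roll":0,"gripper":1},{"xyz":[-0.025,0.016,0],"roll":0,"gripper":1},{"xyz":[-0.025,0.016,0],"roll":0,"gripper":1},{"xyz":[-0.025,0.015,0],"roll":0,"gripper":1},{"xyz":[-0.025,0.015,0],"roll":0,"gripper":1},{"xyz":[-0.025,0.015,0],"roll":0,"gripper":1}])

```text
t: 9.2
tool_pos: [0.5376, 0.098, 0.2548]
ee_rot: [[0.279, 0.96, -0.001], [0.96, -0.279, -0.001], [-0.001, -0.001, -1.0]]
ft_force: [0.6, 0.4, -2.1]
grip_width: 0.293
finger_force: 60.0
```

Request:
servo_tool(moves=[{"xyz":[-0.025,0.015,0],"roll":0,"gripper":1},{"xyz":[-0.025,0.015,0],"roll":0,"gripper":1},{"xyz":[-0.025,0.015,0],"roll":0,"gripper":1},{"xyz":[-0.021,0.014,0],"roll":0,"gripper":1},{"xyz":[-0.015,0.01,0],"roll":0,"gripper":1},{"xyz":[-0.01,0.006,0.02],"roll":0,"gripper":1},{"xyz":[0,0,0.02],"roll":0,"gripper":1},{"xyz":[0,0,0],"roll":0,"gripper":1},{"xyz":[0,0,0],"roll":0,"gripper":1},{"xyz":[0,0,0],"roll":0,"gripper":1}])

```text
t: 10.2
tool_pos: [0.5768, -0.0365, 0.2163]
ee_rot: [[0.278, 0.961, 0.001], [0.961, -0.278, 0.0], [0.0, 0.001, -1.0]]
ft_force: [-0.3, -0.2, -1.3]
grip_width: 0.295
finger_force: 60.0
```

```bash
python3 - <<'E'
from cell import bot
from h import *
a,b=bot.capture('top'),bot.capture('side')
pickle.dump(a,open('top2.pkl','wb'));pickle.dump(b,open('side2.pkl','wb'))
cv2.imwrite('pics/c5.png',np.hstack([crop(a,215,130,80,100,5),crop(b,220,110,80,100,5)]))
s=bot.get_state();print(s['tool_pos'],s['ft_force'],proj(b,[.5769,-.0373,.05]),proj(b,[.5413,.133,.05]), proj(b,s['tool_pos']-[0,0,.106]))
E
```

```text
[ 0.57687965 -0.03638366  0.21650652] [ 0.01794349  0.71084413 -1.34685635] [264.11217702 177.90290701] [246.77706063 206.280228  ] [264.53214162 162.07452305]
```

View pics/c5.png

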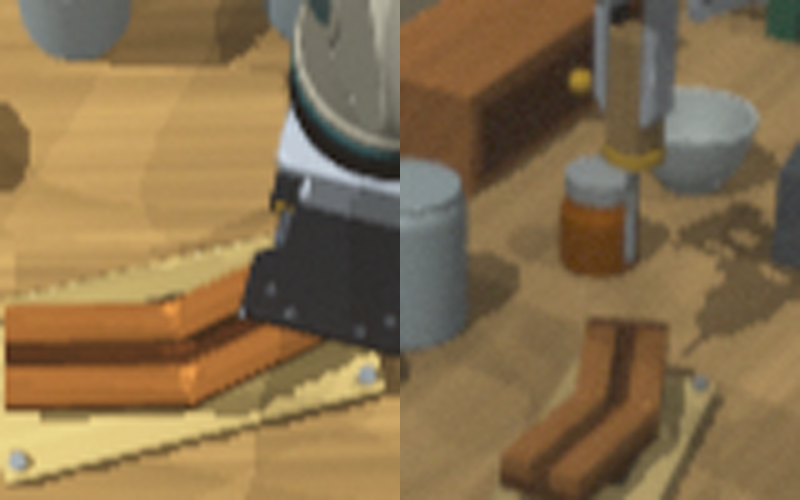

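The shank's tip is at (632,263) in the right pane, about 2 px right of the prediction. I'll check the seam against the prediction in the same camera.

```bash
python3 - <<'E'
from h import *
b=cam('side2');s=9;o=(228,155)
I=crop(b,*o,60,60,s)
P=np.array([[.5769,-.0373],[.54,.0427],[.5413,.133]])
for z,c in((.053,(255,255,0)),(.065,(0,255,0))):
    uv=[(proj(b,[*p,z])-o+.5)*s for p in P]; print(z,uv)
    cv2.polylines(I,[np.array(uv).astype(int)],False,c,1)
p=(proj(b,[.5769,-.0364,.1145])-o+.5)*s; cv2.circle(I,tuple(p.astype(int)),3,(0,0,255),-1)
cv2.imwrite('pics/c6.png',I)
E
```

```text
0.053 [array([329.75117656, 203.6513529 ]), array([310.18011936, 333.86647371]), array([173.58112269, 458.62928539])]
0.065 [array([330.72255104, 175.6065702 ]), array([311.11574666, 304.94539409]), array([173.93344525, 428.88817281])]
```

View pics/c6.png

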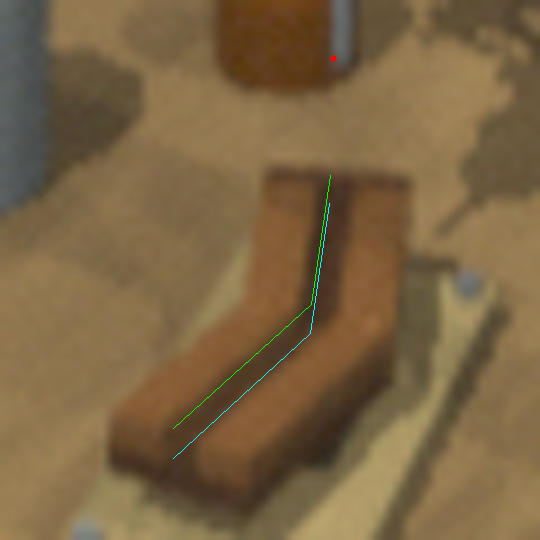

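The seam and the shank are both about 1 px right of the prediction, so they agree. I'll lower into the start of the seam and feel for the bottom.

Request:
servo_tool(moves=[{"xyz":[0.0019,-0.0018,0],"roll":0,"gripper":1},{"xyz":[0.0019,-0.0018,0],"roll":0,"gripper":1},{"xyz":[0,0,0.01],"roll":0,"gripper":1},{"xyz":[0,0,0.01],"roll":0,"gripper":1},{"xyz":[0,0,0.01],"roll":0,"gripper":1},{"xyz":[0,0,0.008],"roll":0,"gripper":1},{"xyz":[0,0,0.006],"roll":0,"gripper":1},{"xyz":[0,0,0.003],"roll":0,"gripper":1},{"xyz":[0,0,0.001],"roll":0,"gripper":1},{"xyz":[0,0,0],"roll":0,"gripper":1}])

```text
t: 11.3
tool_pos: [0.574, -0.032, 0.1675]
ee_rot: [[0.279, 0.96, 0.0], [0.96, -0.279, 0.0], [0.0, 0.0, -1.0]]
ft_force: [0.6, 1.1, -1.1]
grip_width: 0.296
finger_force: 60.0
```

Request:
servo_tool(moves=[{"xyz":[0,0,0.0005],"roll":0,"gripper":1},{"xyz":[0,0,0.0005],"roll":0,"gripper":1},{"xyz":[0,0,0.0005],"roll":0,"gripper":1},{"xyz":[0,0,0.0005],"roll":0,"gripper":1},{"xyz":[0,0,0.0005],"roll":0,"gripper":1},{"xyz":[0,0,0.0005],"roll":0,"gripper":1},{"xyz":[0,0,0.0005],"roll":0,"gripper":1},{"xyz":[0,0,0.0005],"roll":0,"gripper":1},{"xyz":[0,0,0],"roll":0,"gripper":1},{"xyz":[0,0,0],"roll":0,"gripper":1}])

```text
t: 12.3
tool_pos: [0.5739, -0.032, 0.1635]
ee_rot: [[0.278, 0.96, 0.0], [0.96, -0.278, -0.0], [-0.0, 0.0, -1.0]]
ft_force: [0.1, 0.2, -1.1]
grip_width: 0.29
finger_force: 60.0
```

Request:
servo_tool(moves=[{"xyz":[0,0,0.0005],"roll":0,"gripper":1},{"xyz":[0,0,0.0005],"roll":0,"gripper":1},{"xyz":[0,0,0.0005],"roll":0,"gripper":1},{"xyz":[0,0,0.0005],"roll":0,"gripper":1},{"xyz":[0,0,0.0005],"roll":0,"gripper":1},{"xyz":[0,0,0.0005],"roll":0,"gripper":1},{"xyz":[0,0,0.0005],"roll":0,"gripper":1},{"xyz":[0,0,0.0005],"roll":0,"gripper":1},{"xyz":[0,0,0],"roll":0,"gripper":1},{"xyz":[0,0,0],"roll":0,"gripper":1}])

```text
t: 13.3
tool_pos: [0.5739, -0.032, 0.1595]
ee_rot: [[0.278, 0.96, 0.0], [0.96, -0.278, 0.0], [0.0, 0.0, -1.0]]
ft_force: [0.7, -0.2, -0.0]
grip_width: 0.295
finger_force: 60.0
```

Request:
servo_tool(moves=[{"xyz":[0,0,0.0005],"roll":0,"gripper":1},{"xyz":[0,0,0.0005],"roll":0,"gripper":1},{"xyz":[0,0,0.0005],"roll":0,"gripper":1},{"xyz":[0,0,0.0005],"roll":0,"gripper":1},{"xyz":[0,0,0],"roll":0,"gripper":1},{"xyz":[0,0,0],"roll":0,"gripper":1},{"xyz":[0,0,0],"roll":0,"gripper":1},{"xyz":[0,0,0],"roll":0,"gripper":1},{"xyz":[0,0,0],"roll":0,"gripper":1},{"xyz":[0,0,0],"roll":0,"gripper":1}])

```text
t: 14.3
tool_pos: [0.5739, -0.032, 0.1575]
ee_rot: [[0.278, 0.96, 0.0], [0.96, -0.278, 0.0], [0.0, 0.0, -1.0]]
ft_force: [0.6, -0.1, -1.2]
grip_width: 0.296
finger_force: 60.0
```

Request:
servo_tool(moves=[{"xyz":[0,0,0.0005],"roll":0,"gripper":1},{"xyz":[0,0,0.0005],"roll":0,"gripper":1},{"xyz":[0,0,0.0005],"roll":0,"gripper":1},{"xyz":[0,0,0.0005],"roll":0,"gripper":1},{"xyz":[0,0,0.0005],"roll":0,"gripper":1},{"xyz":[0,0,0.0005],"roll":0,"gripper":1},{"xyz":[0,0,0.0005],"roll":0,"gripper":1},{"xyz":[0,0,0.0005],"roll":0,"gripper":1},{"xyz":[0,0,0],"roll":0,"gripper":1},{"xyz":[0,0,0],"roll":0,"gripper":1}])

```text
t: 15.3
tool_pos: [0.5739, -0.0321, 0.1535]
ee_rot: [[0.278, 0.96, 0.0], [0.96, -0.278, 0.0], [0.0, 0.0, -1.0]]
ft_force: [0.2, 0.6, -0.1]
grip_width: 0.297
finger_force: 60.0
```

Request:
servo_tool(moves=[{"xyz":[0,0,0.0005],"roll":0,"gripper":1},{"xyz":[0,0,0.0005],"roll":0,"gripper":1},{"xyz":[0,0,0.0005],"roll":0,"gripper":1},{"xyz":[0,0,0.0005],"roll":0,"gripper":1},{"xyz":[0,0,0.0005],"roll":0,"gripper":1},{"xyz":[0,0,0.0005],"roll":0,"gripper":1},{"xyz":[0,0,0],"roll":0,"gripper":1},{"xyz":[0,0,0],"roll":0,"gripper":1},{"xyz":[0,0,0],"roll":0,"gripper":1},{"xyz":[0,0,0],"roll":0,"gripper":1}])

```text
t: 16.3
tool_pos: [0.5739, -0.032, 0.1506]
ee_rot: [[0.278, 0.96, 0.0], [0.96, -0.278, -0.0], [0.0, 0.0, -1.0]]
ft_force: [1.0, 0.5, 0.0]
grip_width: 0.294
finger_force: 60.0
```

Request:
servo_tool(moves=[{"xyz":[0,0,0.0005],"roll":0,"gripper":1},{"xyz":[0,0,0.0005],"roll":0,"gripper":1},{"xyz":[0,0,0.0005],"roll":0,"gripper":1},{"xyz":[0,0,0.0005],"roll":0,"gripper":1},{"xyz":[0,0,0.0005],"roll":0,"gripper":1},{"xyz":[0,0,0.0005],"roll":0,"gripper":1},{"xyz":[0,0,0],"roll":0,"gripper":1},{"xyz":[0,0,0],"roll":0,"gripper":1},{"xyz":[0,0,0],"roll":0,"gripper":1},{"xyz":[0,0,0],"roll":0,"gripper":1}])

```text
t: 17.3
tool_pos: [0.574, -0.0321, 0.1476]
ee_rot: [[0.279, 0.96, 0.0], [0.96, -0.279, -0.0], [0.0, 0.0, -1.0]]
ft_force: [-1.0, 0.2, 4.0]
grip_width: 0.295
finger_force: 60.0
```

Contact at about 5 N, with the seam bottom near 44 mm. I'll draw at 2 cm/s.

Request:
servo_tool(moves=[{"xyz":[0.00152,-0.0013,0],"roll":0,"gripper":1},{"xyz":[0.00152,-0.0013,0],"roll":0,"gripper":1},{"xyz":[0.00152,-0.0013,0],"roll":0,"gripper":1},{"xyz":[0.00152,-0.0013,0],"roll":0,"gripper":1},{"xyz":[0.00152,-0.0013,0],"roll":0,"gripper":1},{"xyz":[0.00152,-0.0013,0],"roll":0,"gripper":1},{"xyz":[0.00152,-0.0013,0],"roll":0,"gripper":1},{"xyz":[0.00152,-0.0013,0],"roll":0,"gripper":1},{"xyz":[0.00152,-0.0013,0],"roll":0,"gripper":1},{"xyz":[0,0,0],"roll":0,"gripper":1}])

```text
t: 18.3
tool_pos: [0.5668, -0.0155, 0.1479]
ee_rot: [[0.278, 0.96, 0.001], [0.96, -0.278, -0.0], [0.0, 0.001, -1.0]]
ft_force: [0.8, -3.4, 6.5]
grip_width: 0.294
finger_force: 60.0
```

Request:
servo_tool(moves=[{"xyz":[0.00152,-0.0013,-0.00015],"roll":0,"gripper":1},{"xyz":[0.00152,-0.0013,-0.00015],"roll":0,"gripper":1},{"xyz":[0.00152,-0.0013,-0.00015],"roll":0,"gripper":1},{"xyz":[0.00152,-0.0013,-0.00015],"roll":0,"gripper":1},{"xyz":[0.00152,-0.0013,-0.00015],"roll":0,"gripper":1},{"xyz":[0.00152,-0.0013,-0.00015],"roll":0,"gripper":1},{"xyz":[0.00152,-0.0013,-0.00015],"roll":0,"gripper":1},{"xyz":[0.00152,-0.0013,-0.00015],"roll":0,"gripper":1},{"xyz":[0.00152,-0.0013,-0.00015],"roll":0,"gripper":1},{"xyz":[0.00152,-0.0013,-0.00015],"roll":0,"gripper":1}])

```text
t: 19.3
tool_pos: [0.5588, 0.002, 0.1494]
ee_rot: [[0.279, 0.96, 0.001], [0.96, -0.279, -0.001], [-0.0, 0.002, -1.0]]
ft_force: [2.6, -4.6, 5.7]
grip_width: 0.293
finger_force: 60.0
```

Request:
servo_tool(moves=[{"xyz":[0.00154,-0.00133,-0.00014],"roll":0,"gripper":1},{"xyz":[0.00154,-0.00133,-0.00014],"roll":0,"gripper":1},{"xyz":[0.00154,-0.00133,-0.00014],"roll":0,"gripper":1},{"xyz":[0.00154,-0.00133,-0.00014],"roll":0,"gripper":1},{"xyz":[0.00154,-0.00133,-0.00014],"roll":0,"gripper":1},{"xyz":[0.00154,-0.00133,-0.00014],"roll":0,"gripper":1},{"xyz":[0.00154,-0.00133,-0.00014],"roll":0,"gripper":1},{"xyz":[0.00154,-0.00133,-0.00014],"roll":0,"gripper":1},{"xyz":[0.00154,-0.00133,-0.00014],"roll":0,"gripper":1},{"xyz":[0.00154,-0.00133,-0.00014],"roll":0,"gripper":1}])

```text
t: 20.3
tool_pos: [0.55, 0.0207, 0.1506]
ee_rot: [[0.279, 0.96, 0.001], [0.96, -0.279, -0.001], [-0.0, 0.001, -1.0]]
ft_force: [2.5, -3.8, 5.7]
grip_width: 0.291
finger_force: 60.0
```

Request:
servo_tool(moves=[{"xyz":[0.0017,-0.00145,-0.00016],"roll":0,"gripper":1},{"xyz":[0.0017,-0.00145,-0.00016],"roll":0,"gripper":1},{"xyz":[0.0017,-0.00145,-0.00016],"roll":0,"gripper":1},{"xyz":[0.0017,-0.00145,-0.00016],"roll":0,"gripper":1},{"xyz":[0.0017,-0.00145,-0.00016],"roll":0,"gripper":1},{"xyz":[0.0017,-0.00145,-0.00016],"roll":0,"gripper":1},{"xyz":[0.0017,-0.00145,-0.00016],"roll":0,"gripper":1},{"xyz":[0.0017,-0.00145,-0.00016],"roll":0,"gripper":1},{"xyz":[0.0017,-0.00145,-0.00016],"roll":0,"gripper":1},{"xyz":[0,0,0],"roll":0,"gripper":1}])

```text
t: 21.3
tool_pos: [0.5408, 0.0406, 0.1517]
ee_rot: [[0.278, 0.961, -0.001], [0.961, -0.278, 0.001], [0.001, -0.001, -1.0]]
ft_force: [0.9, -1.9, 5.4]
grip_width: 0.295
finger_force: 60.0
```

Request:
servo_tool(moves=[{"xyz":[0.00195,-0.00055,-0.00013],"roll":0,"gripper":1},{"xyz":[0.00195,-0.00055,-0.00013],"roll":0,"gripper":1},{"xyz":[0.00195,-0.00055,-0.00013],"roll":0,"gripper":1},{"xyz":[0.00195,-0.00055,-0.00013],"roll":0,"gripper":1},{"xyz":[0.00195,-0.00055,-0.00013],"roll":0,"gripper":1},{"xyz":[0.00195,-0.00055,-0.00013],"roll":0,"gripper":1},{"xyz":[0.00195,-0.00055,-0.00013],"roll":0,"gripper":1},{"xyz":[0.00195,-0.00055,-0.00013],"roll":0,"gripper":1},{"xyz":[0.00195,-0.00055,-0.00013],"roll":0,"gripper":1},{"xyz":[0.00195,-0.00055,-0.00013],"roll":0,"gripper":1}])

```text
t: 22.3
tool_pos: [0.5416, 0.0601, 0.1531]
ee_rot: [[0.278, 0.96, 0.0], [0.96, -0.278, 0.0], [0.0, -0.0, -1.0]]
ft_force: [0.3, -3.0, 3.1]
grip_width: 0.297
finger_force: 60.0
```

Request:
servo_tool(moves=[{"xyz":[0.00195,-0.00057,-5e-05],"roll":0,"gripper":1},{"xyz":[0.00195,-0.00057,-5e-05],"roll":0,"gripper":1},{"xyz":[0.00195,-0.00057,-5e-05],"roll":0,"gripper":1},{"xyz":[0.00195,-0.00057,-5e-05],"roll":0,"gripper":1},{"xyz":[0.00195,-0.00057,-5e-05],"roll":0,"gripper":1},{"xyz":[0.00195,-0.00057,-5e-05],"roll":0,"gripper":1},{"xyz":[0.00195,-0.00057,-5e-05],"roll":0,"gripper":1},{"xyz":[0.00195,-0.00057,-5e-05],"roll":0,"gripper":1},{"xyz":[0.00195,-0.00057,-5e-05],"roll":0,"gripper":1},{"xyz":[0.00195,-0.00057,-5e-05],"roll":0,"gripper":1}])

```text
t: 23.3
tool_pos: [0.5415, 0.0801, 0.1536]
ee_rot: [[0.278, 0.96, -0.0], [0.96, -0.278, -0.0], [-0.0, -0.0, -1.0]]
ft_force: [1.3, -2.1, 3.1]
grip_width: 0.298
finger_force: 60.0
```

Request:
servo_tool(moves=[{"xyz":[0.00195,-0.00057,-3e-05],"roll":0,"gripper":1},{"xyz":[0.00195,-0.00057,-3e-05],"roll":0,"gripper":1},{"xyz":[0.00195,-0.00057,-3e-05],"roll":0,"gripper":1},{"xyz":[0.00195,-0.00057,-3e-05],"roll":0,"gripper":1},{"xyz":[0.00195,-0.00057,-3e-05],"roll":0,"gripper":1},{"xyz":[0.00195,-0.00057,-3e-05],"roll":0,"gripper":1},{"xyz":[0.00195,-0.00057,-3e-05],"roll":0,"gripper":1},{"xyz":[0.00195,-0.00057,-3e-05],"roll":0,"gripper":1},{"xyz":[0.00195,-0.00057,-3e-05],"roll":0,"gripper":1},{"xyz":[0.00195,-0.00057,-3e-05],"roll":0,"gripper":1}])

```text
t: 24.3
tool_pos: [0.5415, 0.1004, 0.1539]
ee_rot: [[0.278, 0.96, 0.0], [0.96, -0.278, -0.0], [-0.0, 0.0, -1.0]]
ft_force: [0.6, -2.7, 2.5]
grip_width: 0.294
finger_force: 60.0
```

Request:
servo_tool(moves=[{"xyz":[0.00195,-0.00057,3e-05],"roll":0,"gripper":1},{"xyz":[0.00195,-0.00057,3e-05],"roll":0,"gripper":1},{"xyz":[0.00195,-0.00057,3e-05],"roll":0,"gripper":1},{"xyz":[0.00195,-0.00057,3e-05],"roll":0,"gripper":1},{"xyz":[0.00195,-0.00057,0],"roll":0,"gripper":1},{"xyz":[0.00195,-0.00057,0],"roll":0,"gripper":1},{"xyz":[0.00195,-0.00057,0],"roll":0,"gripper":1},{"xyz":[0.00195,-0.00057,0],"roll":0,"gripper":1},{"xyz":[0.00195,-0.00057,0],"roll":0,"gripper":1},{"xyz":[0.00195,-0.00057,0],"roll":0,"gripper":1}])

```text
t: 25.3
tool_pos: [0.5414, 0.1207, 0.1538]
ee_rot: [[0.279, 0.96, 0.0], [0.96, -0.279, -0.0], [-0.0, 0.0, -1.0]]
ft_force: [0.0, -2.5, 3.3]
grip_width: 0.296
finger_force: 60.0
```

Request:
servo_tool(moves=[{"xyz":[0.0015,-0.0004,0],"roll":0,"gripper":1},{"xyz":[0.0015,-0.0004,0],"roll":0,"gripper":1},{"xyz":[0.0015,-0.0004,0],"roll":0,"gripper":1},{"xyz":[0,0,0],"roll":0,"gripper":1},{"xyz":[0,0,0],"roll":0,"gripper":1},{"xyz":[0,0,0],"roll":0,"gripper":1},{"xyz":[0,0,0],"roll":0,"gripper":1},{"xyz":[0,0,0],"roll":0,"gripper":1},{"xyz":[0,0,0],"roll":0,"gripper":1},{"xyz":[0,0,0],"roll":0,"gripper":1}])

```text
t: 26.3
tool_pos: [0.5416, 0.1259, 0.1539]
ee_rot: [[0.278, 0.961, 0.0], [0.961, -0.278, 0.001], [0.001, -0.0, -1.0]]
ft_force: [-1.8, 0.3, 4.2]
grip_width: 0.297
finger_force: 60.0
```

Request:
servo_tool(moves=[{"xyz":[0,0,-0.002],"roll":0,"gripper":1},{"xyz":[0,0,-0.003],"roll":0,"gripper":1},{"xyz":[0,0,-0.005],"roll":0,"gripper":1},{"xyz":[0,0,-0.01],"roll":0,"gripper":1},{"xyz":[0,0,-0.02],"roll":0,"gripper":1},{"xyz":[0,0,-0.02],"roll":0,"gripper":1},{"xyz":[0,0,-0.02],"roll":0,"gripper":1},{"xyz":[0,0,-0.015],"roll":0,"gripper":1},{"xyz":[0,0,-0.005],"roll":0,"gripper":1},{"xyz":[0,0,0],"roll":0,"gripper":1}])

```text
t: 27.3
tool_pos: [0.5419, 0.1252, 0.2546]
ee_rot: [[0.279, 0.96, 0.002], [0.96, -0.279, 0.0], [0.001, 0.001, -1.0]]
ft_force: [0.7, 0.4, -1.3]
grip_width: 0.296
finger_force: 60.0
```

Request:
servo_tool(moves=[{"xyz":[0.01,-0.0065,0],"roll":0,"gripper":1},{"xyz":[0.02,-0.0135,0],"roll":0,"gripper":1},{"xyz":[0.025,-0.017,0],"roll":0,"gripper":1},{"xyz":[0.025,-0.017,0],"roll":0,"gripper":1},{"xyz":[0.025,-0.017,0],"roll":0,"gripper":1},{"xyz":[0.025,-0.017,0],"roll":0,"gripper":1},{"xyz":[0.025,-0.017,0],"roll":0,"gripper":1},{"xyz":[0.025,-0.017,0],"roll":0,"gripper":1},{"xyz":[0.015,-0.01,0],"roll":0,"gripper":1},{"xyz":[0.007,-0.003,0],"roll":0,"gripper":1}])

```text
t: 28.3
tool_pos: [0.4654, 0.3598, 0.2528]
ee_rot: [[0.274, 0.962, -0.003], [0.962, -0.274, 0.0], [-0.0, -0.003, -1.0]]
ft_force: [0.5, 0.7, -0.4]
grip_width: 0.296
finger_force: 60.0
```

Request:
servo_tool(moves=[{"xyz":[0,0,0],"roll":0,"gripper":1},{"xyz":[0,0,0],"roll":0,"gripper":1},{"xyz":[0,0,0.005],"roll":0,"gripper":1},{"xyz":[0,0,0.01],"roll":0,"gripper":1},{"xyz":[0,0,0.01],"roll":0,"gripper":1},{"xyz":[0,0,0.005],"roll":0,"gripper":1},{"xyz":[0,0,0],"roll":0,"gripper":1},{"xyz":[0,0,0],"roll":0,"gripper":1},{"xyz":[0,0,0],"roll":0,"gripper":1},{"xyz":[0,0,0],"roll":0,"gripper":1}])

```text
t: 29.3
tool_pos: [0.4683, 0.3571, 0.2242]
ee_rot: [[0.278, 0.96, 0.001], [0.96, -0.278, 0.001], [0.001, 0.0, -1.0]]
ft_force: [0.5, -0.6, -0.8]
grip_width: 0.296
finger_force: 60.0
```

```bash
python3 - <<'E'
from cell import bot
from h import *
a,b=bot.capture('top'),bot.capture('side')
I=np.hstack([crop(a,108,190,50,75,8),crop(b,195,190,50,75,8)])
cv2.imwrite('pics/c7.png',I)
s=bot.get_state();p=s['tool_pos'];print(p,s['ft_force'])
for z in (p[2]-.106,p[2]-.031): print((proj(b,[p[0],p[1],z])-[195,190]+.5)*8+[400,0])
E
```

```text
[0.46824013 0.356984   0.22411626] [-0.7552736  -0.12233025 -0.6438511 ]
[650.93205137 375.71814874]
[647.40102327 180.16389313]
```

View pics/c7.png

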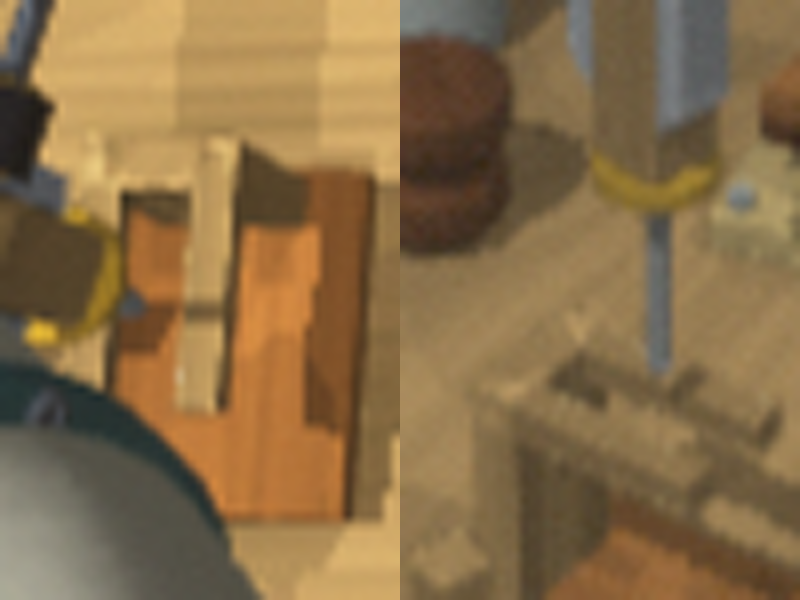

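```bash
python3 - <<'E'
from h import *
a=cam('top');o=[108,190]
for p in ([.4683,.3571,.122],[.4683,.3571,.105],[.4683,.361,.122],[.470,.3562,.105]): print(p,(proj(a,p)-o+.5)*8)
E
```

```text
[0.4683, 0.3571, 0.122] [129.72595233 304.78912075]
[0.4683, 0.3571, 0.105] [145.90404105 310.99125121]
[0.4683, 0.361, 0.122] [117.01842923 305.13297462]
[0.47, 0.3562, 0.105] [148.96858619 305.48326685]
```

The tip is over the slot's middle (about (134,303) in the top pane; slot 112–181 at prong level). I'll lower it.

Request:
servo_tool(moves=[{"xyz":[0,0,0.005],"roll":0,"gripper":1},{"xyz":[0,0,0.005],"roll":0,"gripper":1},{"xyz":[0,0,0.005],"roll":0,"gripper":1},{"xyz":[0,0,0.005],"roll":0,"gripper":1},{"xyz":[0,0,0.005],"roll":0,"gripper":1},{"xyz":[0,0,0.005],"roll":0,"gripper":1},{"xyz":[0,0,0.005],"roll":0,"gripper":1},{"xyz":[0,0,0.005],"roll":0,"gripper":1},{"xyz":[0,0,0],"roll":0,"gripper":1},{"xyz":[0,0,0],"roll":0,"gripper":1}])

```text
t: 30.4
tool_pos: [0.4681, 0.3569, 0.1837]
ee_rot: [[0.278, 0.96, -0.0], [0.96, -0.278, -0.0], [-0.0, -0.0, -1.0]]
ft_force: [0.3, -0.3, -1.7]
grip_width: 0.298
finger_force: 60.0
```

Request:
servo_tool(moves=[{"xyz":[0,0,0.01],"roll":0,"gripper":1},{"xyz":[0,0,0.01],"roll":0,"gripper":1},{"xyz":[0,0,0.01],"roll":0,"gripper":1},{"xyz":[0,0,0.008],"roll":0,"gripper":1},{"xyz":[0,0,0.005],"roll":0,"gripper":1},{"xyz":[0,0,0.002],"roll":0,"gripper":1},{"xyz":[0,0,0.001],"roll":0,"gripper":1},{"xyz":[0,0,0.001],"roll":0,"gripper":1},{"xyz":[0,0,0],"roll":0,"gripper":1},{"xyz":[0,0,0],"roll":0,"gripper":1}])

```text
t: 31.4
tool_pos: [0.4683, 0.357, 0.1371]
ee_rot: [[0.278, 0.96, 0.001], [0.96, -0.278, 0.0], [0.0, 0.0, -1.0]]
ft_force: [-0.7, 0.5, -1.2]
grip_width: 0.295
finger_force: 60.0
```

Lower by small steps until the collar touches.

Request:
servo_tool(moves=[{"xyz":[0,0,0.0005],"roll":0,"gripper":1},{"xyz":[0,0,0.0005],"roll":0,"gripper":1},{"xyz":[0,0,0.0003],"roll":0,"gripper":1},{"xyz":[0,0,0],"roll":0,"gripper":1},{"xyz":[0,0,0],"roll":0,"gripper":1},{"xyz":[0,0,0],"roll":0,"gripper":1},{"xyz":[0,0,0],"roll":0,"gripper":1},{"xyz":[0,0,0],"roll":0,"gripper":1},{"xyz":[0,0,0],"roll":0,"gripper":1},{"xyz":[0,0,0],"roll":0,"gripper":1}])

```text
t: 32.4
tool_pos: [0.4681, 0.3569, 0.1355]
ee_rot: [[0.278, 0.96, 0.0], [0.96, -0.278, -0.0], [0.0, 0.0, -1.0]]
ft_force: [0.3, -0.0, 0.1]
grip_width: 0.296
finger_force: 60.0
```

Request:
servo_tool(moves=[{"xyz":[0,0,0],"roll":0,"gripper":0.68},{"xyz":[0,0,0],"roll":0,"gripper":0.66},{"xyz":[0,0,0],"roll":0,"gripper":0.63},{"xyz":[0,0,0],"roll":0,"gripper":0.6},{"xyz":[0,0,0],"roll":0,"gripper":0.5},{"xyz":[0,0,0],"roll":0,"gripper":0.3},{"xyz":[0,0,0],"roll":0,"gripper":0.1},{"xyz":[0,0,0],"roll":0,"gripper":0},{"xyz":[0,0,0],"roll":0,"gripper":0},{"xyz":[0,0,0],"roll":0,"gripper":0}])

```text
t: 33.4
tool_pos: [0.4681, 0.3568, 0.1355]
ee_rot: [[0.278, 0.96, 0.0], [0.96, -0.278, -0.0], [-0.0, 0.0, -1.0]]
ft_force: [0.0, -0.5, 0.1]
grip_width: 0.876
finger_force: 0.0
```

Request:
servo_tool(moves=[{"xyz":[0,0,-0.005],"roll":0,"gripper":0},{"xyz":[0,0,-0.01],"roll":0,"gripper":0},{"xyz":[0,0,-0.015],"roll":0,"gripper":0},{"xyz":[0,0,-0.02],"roll":0,"gripper":0},{"xyz":[0,0,-0.02],"roll":0,"gripper":0},{"xyz":[0,0,-0.02],"roll":0,"gripper":0},{"xyz":[0,0,-0.02],"roll":0,"gripper":0},{"xyz":[0,0,-0.01],"roll":0,"gripper":0},{"xyz":[0,0,0],"roll":0,"gripper":0},{"xyz":[0,0,0],"roll":0,"gripper":0}])

```text
t: 34.4
tool_pos: [0.4679, 0.3565, 0.2552]
ee_rot: [[0.279, 0.96, -0.0], [0.96, -0.279, -0.0], [-0.001, -0.0, -1.0]]
ft_force: [-0.2, -0.7, 0.0]
grip_width: 1.002
finger_force: 0.0
```

```bash
python3 - <<'E'
from cell import bot
from h import *
a,b=bot.capture('top'),bot.capture('side')
cv2.imwrite('pics/c8.png',np.hstack([crop(a,90,165,80,110,5),crop(b,190,165,80,110,5)]))
E
```

```text
(no output)
```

View pics/c8.png

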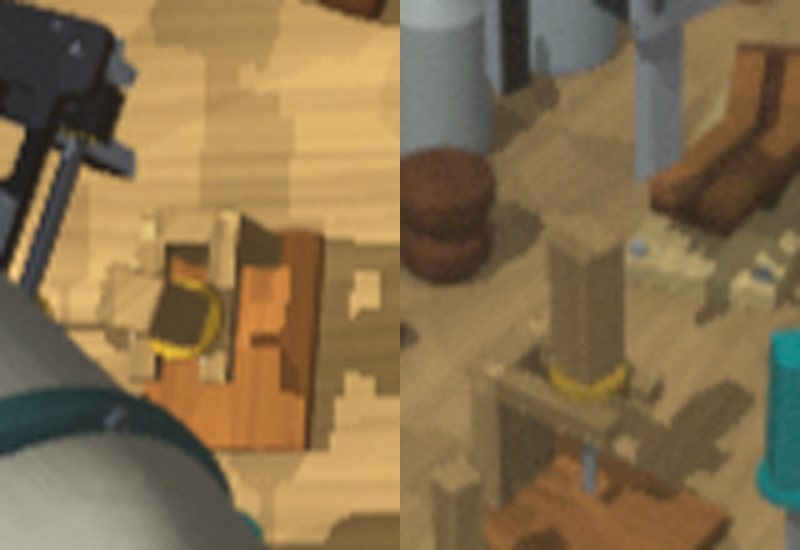

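The raker hangs upright with its collar on the prongs, at (588,380) in the side pane, and the gripper is clear above it.

```bash
python3 -c "
from cell import bot
print(bot.close_job())"
```

```text
the job is handed in; nothing more can be done
None
```

The raker's point ran the seam from the closed end to the open end at about 2 cm/s, with 4–8 N measured; the raker hangs upright in the fork again, and the job is handed in (it returned no verdict).

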